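# Set the battery tester to slim cells and test

### The job

A slim cell already lies in the battery tester. Push the dial's tab round until it points squarely at the slim-cell mark (the narrowest of the four), and only then press the test button right down and let it come back up. Only push: do not pull the dial up off its seat, and leave the cell in its cradle and the side cutter and dish where they are.

Things in the scene. Friction and masses are not known exactly. Their poses are not given: they have to be found in the camera images.
- tester: Battery tester fixed to the desk: a flat grey box with black top, top face 45 mm above the desk. Origin: on the dial's axis at desk height; sides at x = -75 and +75 mm, y = -75 and +135 mm; z up; x points away from the robot at yaw 0. Beside the dial, at y = +100 mm, stand the test button (x = +45 mm) and the cell's cradle (middle x = -30 mm, to 18 mm above the top face).
- dial_centre (a point): Point on the dial's axis at the upper face of its disc (57 mm above the desk). The disc is 68 mm in diameter. Four marks lie round it on a circle of 58 mm radius at -100, -50, +50 and +100 degrees from the tester's x axis (positive counter-clockwise seen from above), in an order that changes; a short white line at 0 degrees means off.
- dial (a joint): Angle of the dial, rad: 0 = tab points along the tester's x axis (off), positive counter-clockwise seen from above; stops at -2.2 and +2.2. Starts within 0.35 of 0. No clicks: friction (about 2 N at the tab) holds it where it is left.
- tab (a point): Centre of the dial's tab, an upright grey fin that stands on the disc and turns with it: 8 mm thick, from 12 to 42 mm from the axis, 56 to 90 mm above the desk; this point is 27 mm from the axis, 73 mm above the desk. Its x axis points outward, the way the tab points. White line along its top. Nothing stands beside it on the disc.
- aim (a point): The spot the tab points at: straight out from the axis along the tab, at the radius of the marks (58 mm), near the tester's top face. Turns with the dial; no solid part there.
- dial_seat (a joint): How far the dial is lifted off its seat, m: 0 = seated, up to 0.015. A spring of about 6 N keeps it down.
- mark_slim: Slim-cell mark: white pictogram raised 2 mm from the tester's top, a narrow bar 23 x 7 mm with a small nub at one end (long way along the tester's x). Origin: its middle, on the top face.
- mark_stout: Stout-cell mark: white pictogram raised 2 mm, a wide bar 23 x 19 mm with a nub at one end. Origin: its middle.
- mark_block: Block-battery mark: white pictogram raised 2 mm, a block 18 x 21 mm with two square terminals at one end. Origin: its middle.
- mark_coin: Coin-cell mark: white pictogram raised 2 mm, a disc 23 mm in diameter. Origin: its middle.
- test_button_top (a point): Middle of the top of the round white test button, 22 mm in diameter, the only button; it is pressed straight down.
- test_button (a joint): How far the test button is pressed, m: 0 = up, 0.006 = right down (about 4 N); it springs back.
- cell: Slim cell, 15 mm thick, 50 mm long, loose in its cradle on the tester. Origin: underside, middle.
- side_cutter: Side cutter with red handles, 125 x 47 x 11 mm, loose on the desk to the left of the tester, beyond the dish. Origin: underside, middle.
- cap_dish: Small round dish, 64 mm wide, 16 mm high, loose on the desk to the left of the tester. Origin: underside, middle.

How it is judged (in metres and radians):
On the way, in this order (a step that is already met when the one before it is completed fails the run):
1. the dial's tab points at the slim-cell mark (horizontal distance between aim and mark_slim below 0.009 m), for 0.2 s.
2. the test button is pressed down at that setting (horizontal distance between aim and mark_slim below 0.009 m and value of joint test_button above 0.0045 m), for 0.1 s.
At the end, for the whole second after the job is handed in: The tab aims within 9 mm (9 degrees) of the middle of the slim-cell mark; dial seated (under 3 mm) and at rest; test button up again (under 1.5 mm) after a press of at least 4.5 mm at that setting; cell, side cutter and dish within 12 mm of where they began (horizontal distance between aim and mark_slim below 0.009 m and value of joint test_button below 0.0015 m and value of joint dial_seat below 0.003 m and velocity of joint dial between -0.05 and 0.05 rad/s and distance of each of cell, side_cutter, cap_dish from where it was at the start of the episode below 0.012 m); the robot touches nothing.
It fails at once if the test button is pressed (over 2.5 mm) while the tab is not at the slim-cell mark (over 9 mm off) (value of joint test_button above 0.0025 m and not (horizontal distance between aim and mark_slim below 0.009 m)).
It fails at once if the dial is lifted more than 4 mm off its seat (value of joint dial_seat above 0.004 m).
It fails at once if the cell in the cradle is moved by more than 12 mm (distance of cell from where it was at the start of the episode above 0.012 m).
It fails at once if the side cutter is moved by more than 12 mm (distance of side_cutter from where it was at the start of the episode above 0.012 m).
It fails at once if the cap dish is moved by more than 12 mm (distance of cap_dish from where it was at the start of the episode above 0.012 m).
It also fails if it takes over 51 s, if anything falls off the work surface, if the arm or the gripper's body presses on something with over 40 N, if the wrist force passes 120 N, or if a joint passes its speed limit or range.

### The arm

A 6-joint arm with a two-finger parallel gripper is mounted at the origin on the work surface; the furniture and walls round the work are solid. World frame = base frame: x ahead of the robot, y to its left, z up, the work surface at z = 0. Lengths are in mm, angles in rad, forces in N, time in s.
With the tool pointing down it reaches from about 350 to 725 mm from the base axis. Payload 6 kg.
Tool frame: the origin (TCP) lies between the finger pads; the fingertips stand 14 mm ahead of it and the grasp point (between the pads) lies 5 mm behind it; z points along the fingers, y is the line along which they close (so a half turn about z gives the same grasp; the last joint's range is limited). The gripper opens to 85 mm and grips with 20 to 120 N. Pads are 22 mm wide; open, the fingers measure 114 mm over their backs; the gripper's body (76 mm by 85 mm) begins 54 mm behind the grasp point. The pads swing forward as they close: fully open they stand 13 mm farther back than shut.
Start: joints at [0.334, 0.04, 0.085, 0, -1.615, -0.334], TCP at [599.977, 0.018, 216.461] pointing down, gripper open.
Joint ranges: [-2.56, 2.56], [-1.29, 2.01], [-1.08, 1.49], [-3.29, 1.98], [-2.81, -0.18], [-2.99, 2.99]. Speed limits (rad/s): [2.57, 2.57, 3.01, 3.14, 3.14, 3.14].

### API

Orientations are given as [roll, pitch, yaw] about the fixed x, y, z axes, in that order (R = Rz(yaw) Ry(pitch) Rx(roll)).
In Python, from rig import observe, grab_frame, hand_in, search_frame, silhouettes, spot_point gives the robot as it stands.
- The arm moves only by the tool drive_tool, never from a script. Its argument "plan" is a list of rows, each an object with "dp": the shift along the tool's x, y, z in m, a list of three; "yaw": the turn about the tool's z in degrees. A call has 1 to 20 rows; each row is the pose to reach, as a shift and turn from the pose commanded when the call began, along the tool's axes at that moment; what a row does not reach only later rows make up. A row lasts 1/8 s, in which the tool goes at most 62.5 mm and 10.7 degrees, less where a joint would pass 70% of its speed; a pose out of reach is approached as far as the arm can. A call with a gripper value outside its range is refused whole. "jaw" is the closure, from 0 (fully open) to 1 (shut), set as the call begins (left out, the last holds). The fingers move at their own pace and stop on an object; "newtons" is the grip in N (left out, the last holds). Time passes only in rows, so rows that repeat a pose let the fingers close. It gives the time, the measured TCP pose, the force, the opening and the grip force at its end, in the units of the state.
- observe(): the state, without advancing time (a new reading comes with each control period).
- grab_frame(name): name is "scene" or "side" or "wrist"; returns a dict with "image" (384x512x3 uint8, red, green, blue), "z_map" (384x512 float32, mm along the optical axis (not along the pixel's ray), 0 where there is no reading), "fx", "fy", "cx", "cy" (pixels), "world_from_camera" (4x4, takes a point from camera to world coordinates); the wrist camera has in their place "T_tool_cam" (4x4, takes a point from camera to tool coordinates, whose origin is the TCP and whose axes are the flange's). Camera axes: x right, y down, z forward; pixel columns grow to the right and rows downward; lengths in mm; the calibration is good to about 2 mm. A picture is of the moment at which its call begins: read the wrist's pose just before it.
- hand_in(): hands the job in; it is judged then, once.
Trained networks look in the newest picture that a camera, given by its name, has taken for a name from the list of things; names that differ only in an ending like _2 or _b are one class to them, and where a whole thing is asked for, a point or a joint stands for the part that bears it (a point fixed in the world has none). Each returns a list of dicts, best first, with "confidence" (0 to 1); they miss things now and then, are a little off and sometimes report something else, mostly with a low value. They report only what shows in the picture. A call takes as long as a camera call.
- search_frame(query, camera): "position" ([x, y, z] in mm, in world coordinates, good to about 4 mm: the middle of the surface that is visible of it).
- silhouettes(query, camera): "region" (384x512 bool, what is visible of it).
- spot_point(query, camera): "position" ([x, y, z] in mm, in world coordinates, good to about 4 mm: a listed point, or the origin of a listed thing).
The state is a dict: "time_s": time; "q": joint angles; "qd": joint speeds; "joint_efforts": joint torques, N m; "tool_pos": TCP position; "ee_rot": TCP orientation; "contact_force": force on the tool from outside, world axes, zero at the start; "torque": the same for the moment, N m; "grip_width": finger opening in mm; "finger_force": force on a finger pad.
Only numpy, scipy, OpenCV 4.12 (cv2) and the standard library are available. Lean on these libraries where they do the work, as an engineer would, in place of code of your own. Each camera call takes 0.05 s, during which the arm holds its last target. There are 200 camera calls.

## Working session

There is one attempt and no reset: what is moved stays moved. The work goes in short steps, Python scripts to look and compute and a tool call to move; the robot and the scene stay as the last step left them, time stands still between calls to the robot, and variables do not carry over. Pictures are saved under pics/ and viewed, at most 10 in all, crops included, and the job is handed in when it is done.

Besides the shell and the picture viewer there is one more tool, called after "Call:" as name(argument=value, ...), one argument or row to a line, values as JSON. drive_tool: Moves the arm, as the interface text tells. Its arguments: {"type":"object","properties":{"plan":{"type":"array"},"jaw":{"type":"number"},"newtons":{"type":"number"}},"required":["plan"]}

```bash
mkdir -p pics; python3 - <<'E'
from rig import *
import cv2,numpy as np
s=observe();print(s['tool_pos'],s['ee_rot'],s['grip_width'],s['time_s'])
for c in ['scene','side']:
    f=grab_frame(c);cv2.imwrite(f'pics/{c}0.png',f['image'][:,:,::-1])
    for q in ['dial_centre','tab','aim','mark_slim','mark_stout','mark_block','mark_coin','test_button_top','cell','tester','cap_dish']:
        r=spot_point(q,c);print(c,q,[(np.round(d['position']).tolist(),round(d['confidence'],2)) for d in r[:2]])
E
```

```text
[5.99631564e+02 8.01995513e-02 2.15465699e+02] [ 3.13978850e+00 -1.36427413e-04 -1.57076869e+00] 85.55112215298246 0.0
scene dial_centre [([403.0, -283.0, 58.0], 0.62)]
scene tab []
scene aim [([456.0, -296.0, 45.0], 0.57)]
scene mark_slim [([378.0, -335.0, 42.0], 0.37)]
scene mark_stout [([450.0, -250.0, 46.0], 0.48)]
scene mark_block [([408.0, -225.0, 46.0], 0.65)]
scene mark_coin [([426.0, -339.0, 51.0], 0.59), ([459.0, 29.0, 0.0], 0.59)]
scene test_button_top [([469.0, -203.0, 65.0], 0.51)]
scene cell [([398.0, -175.0, 50.0], 0.58)]
scene tester [([401.0, -287.0, 4.0], 0.57)]
scene cap_dish [([366.0, -6.0, 0.0], 0.85)]
side dial_centre [([398.0, -282.0, 57.0], 0.56)]
side tab [([427.0, -294.0, 73.0], 0.88)]
side aim [([460.0, -296.0, 46.0], 0.85)]
side mark_slim [([429.0, -293.0, 75.0], 0.56)]
side mark_stout [([451.0, -256.0, 42.0], 0.57), ([408.0, -225.0, 43.0], 0.26)]
side mark_block [([406.0, -223.0, 43.0], 0.41)]
side mark_coin []
side test_button_top [([470.0, -198.0, 64.0], 0.49)]
side cell [([398.0, -180.0, 46.0], 0.63)]
side tester []
side cap_dish [([364.0, -12.0, -0.0], 0.61)]
```

View pics/scene0.png

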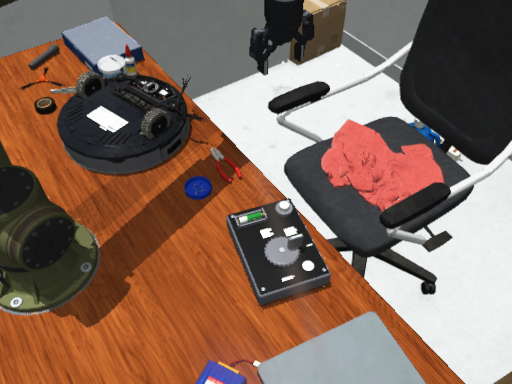

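The scene view shows the tester at about (280,250), with the dial at (282,250), the button at (284,207) and the cell at (250,216). I'll zoom in to confirm which mark is which.

```bash
python3 - <<'E'
import cv2,numpy as np
from rig import *
from scipy.optimize import least_squares
a=cv2.imread('pics/scene0.png')[190:310,215:340];b=cv2.imread('pics/side0.png')
cv2.imwrite('pics/c0.png',np.hstack([cv2.resize(a,(417,400),interpolation=cv2.INTER_CUBIC),cv2.resize(b,(383,400))[:, :383]]))
# fit tester pose (x,y,yaw) to network points
P={'c':(0,0),'b':(45,100),'cell':(-30,100)}
pol=lambda d:(58*np.cos(np.radians(d)),58*np.sin(np.radians(d)))
L=[];W=[]
for l,ws in [((0,0),[(403,-283),(398,-282)]),((45,100),[(469,-203),(470,-198)]),((-30,100),[(398,-175),(398,-180)]),(pol(-100),[(378,-335)]),(pol(50),[(450,-250),(451,-256)]),(pol(100),[(408,-225),(406,-223)]),(pol(-50),[(426,-339)])]:
    for w in ws:L.append(l);W.append(w)
L=np.array(L);W=np.array(W,float)
def f(p):
    c,s=np.cos(p[2]),np.sin(p[2]);return (L@np.array([[c,s],[-s,c]])+p[:2]-W).ravel()
r=least_squares(f,[400,-283,-.26],loss='soft_l1',f_scale=3);print(r.x,np.degrees(r.x[2]));print(f(r.x).reshape(-1,2).round(1).tolist())
E
```

```text
[ 4.01387464e+02 -2.83356528e+02 -2.65058021e-01] -15.186705937080704
[[-1.6, -0.4], [3.4, -1.4], [2.0, 4.4], [1.0, -0.6], [0.6, -4.0], [0.6, 1.0], [-1.3, -0.8], [-1.0, -0.2], [-2.0, 5.8], [-1.4, -0.6], [0.6, -2.6], [-0.3, 3.0]]
```

View pics/c0.png

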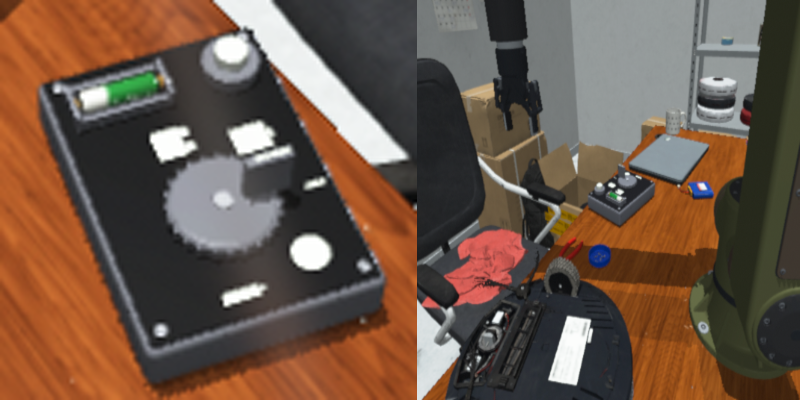

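The crop confirms that the slim mark is the narrow bar at (243,295), local -100°. The tab points at about 0° at (270,170). The fitted dial axis is (401.4,-283.4) with yaw -15.2°. I'll straddle the fin with the fingers partly open and turn about the axis, so first I hover over the tab.

Call:
drive_tool(
  plan=[
    {"dp": [0.05,0.03,0],"yaw": -8},
    {"dp": [0.1,0.06,0],"yaw": -18},
    {"dp": [0.15,0.09,0],"yaw": -28},
    {"dp": [0.2,0.12,0],"yaw": -38},
    {"dp": [0.25,0.145,0],"yaw": -48},
    {"dp": [0.28,0.165,0],"yaw": -58},
    {"dp": [0.29,0.169,0],"yaw": -68},
    {"dp": [0.29,0.169,0],"yaw": -77},
    {"dp": [0.29,0.169,0],"yaw": -77},
    {"dp": [0.29,0.169,0],"yaw": -77},
    {"dp": [0.29,0.169,0],"yaw": -77},
  ],
  jaw=0.65,
  newtons=20,
)

```text
time_s: 2.58
tool_pos: [431.1, -289.8, 216.5]
ee_rot: [3.142, 0.0, -0.228]
contact_force: [0.3, 0.3, 0.1]
grip_width: 30.1
finger_force: 0.0
```

```bash
cat >h.py <<'E'
from rig import *
import cv2,numpy as np
def look(n,cams=('wrist',),qs=('dial_centre','tab','aim','mark_slim','test_button_top','mark_stout','mark_block','mark_coin')):
    s=observe();print(np.round(s['tool_pos'],1),np.round(np.degrees(s['ee_rot']),1),round(s['grip_width'],1),s['time_s'],np.round(s['contact_force'],1))
    for c in cams:
        f=grab_frame(c);cv2.imwrite(f'pics/{n}_{c}.png',f['image'][:,:,::-1])
        for q in qs:
            print(c,q,[(np.round(d['position'],1).tolist(),round(d['confidence'],2)) for d in spot_point(q,c)[:2]])
E
python3 -c "
from h import *
look('h1',('wrist','side'))"
```

```text
[ 431.1 -289.8  216.5] [180.    0.  -13.1] 30.1 2.575 [0.3 0.3 0.1]
wrist dial_centre [([402.2, -290.0, 57.4], 0.56)]
wrist tab [([427.1, -289.5, 73.1], 0.95), ([451.5, -251.3, 45.8], 0.7)]
wrist aim []
wrist mark_slim [([376.1, -335.7, 44.9], 0.49)]
wrist test_button_top [([470.4, -202.3, 68.6], 0.56)]
wrist mark_stout [([452.2, -252.3, 45.6], 0.73)]
wrist mark_block [([405.3, -225.9, 45.4], 0.63)]
wrist mark_coin [([427.3, -337.5, 44.9], 0.86)]
side dial_centre [([400.6, -283.5, 57.6], 0.87), ([460.0, 27.8, 6.4], 0.59)]
side tab [([426.3, -294.7, 70.9], 0.87)]
side aim [([457.4, -297.7, 46.9], 0.75), ([366.2, -7.3, -1.7], 0.42)]
side mark_slim []
side test_button_top [([468.1, -197.6, 65.0], 0.39)]
side mark_stout [([450.3, -255.5, 46.0], 0.56), ([406.2, -223.5, 45.9], 0.25)]
side mark_block [([408.2, -224.6, 45.9], 0.59)]
side mark_coin []
```

View pics/h1_wrist.png

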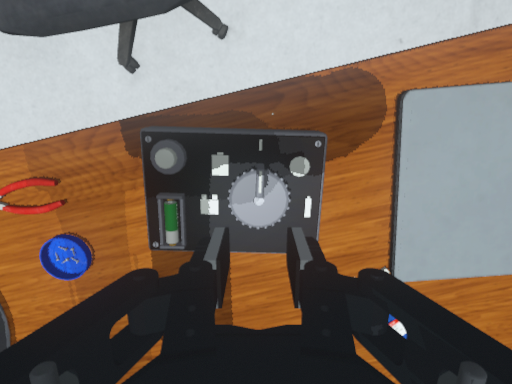

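The wrist view shows the dial centre at (259,200), the tab pointing up at (262,183) and the slim mark at (308,207). The fingers are symmetric about x≈258. I'll refine the pose using silhouettes and depth.

```bash
cat >>h.py <<'E'
from scipy.spatial.transform import Rotation as Ro
from scipy.optimize import least_squares
def pts(f,s,m):
    v,u=np.nonzero(m);z=f['z_map'][v,u];k=z>0;u,v,z=u[k],v[k],z[k]
    X=np.c_[(u-f['cx'])/f['fx']*z,(v-f['cy'])/f['fy']*z,z]@f['T_tool_cam'][:3,:3].T+f['T_tool_cam'][:3,3]
    return X@Ro.from_euler('xyz',s['ee_rot']).as_matrix().T+s['tool_pos']
def fit():
    s=observe();f=grab_frame('wrist');L=[];W=[]
    for q,d in [('mark_slim',-100),('mark_coin',-50),('mark_stout',50),('mark_block',100)]:
        r=silhouettes(q,'wrist')
        for e in r[:1]:
            P=pts(f,s,e['region']);p=np.median(P,0);print(q,p.round(1),len(P),round(e['confidence'],2))
            if abs(p[2]-46)<6 and np.hypot(*(p[:2]-[401.4,-283.4]))<75:L.append((58*np.cos(np.radians(d)),58*np.sin(np.radians(d))));W.append(p[:2])
    for q,l in [('test_button_top',(45,100))]:
        for e in silhouettes(q,'wrist')[:1]:
            P=pts(f,s,e['region']);P=P[P[:,2]>np.percentile(P[:,2],60)];p=np.median(P,0);print(q,p.round(1),len(P));L.append(l);W.append(p[:2])
    L=np.array(L);W=np.array(W)
    g=lambda p:(L@np.array([[np.cos(p[2]),np.sin(p[2])],[-np.sin(p[2]),np.cos(p[2])]])+p[:2]-W).ravel()
    r=least_squares(g,[401.4,-283.4,-.265],loss='soft_l1',f_scale=2);print('C,yaw',r.x[:2].round(1),np.degrees(r.x[2]).round(1),g(r.x).round(1))
    P=pts(f,s,np.ones((384,512),bool));k=(P[:,2]>80)&(P[:,2]<95)&(np.hypot(*(P[:,:2]-r.x[:2]).T)<46);P=P[k][:,:2]
    if len(P)>5:
        v=np.median(P,0)-r.x[:2];_,_,V=np.linalg.svd(P-P.mean(0));a=V[0]*np.sign(V[0]@v)
        print('tab n',len(P),'med',np.median(P,0).round(1),'world deg by pos',np.degrees(np.arctan2(v[1],v[0])).round(1),'by axis',np.degrees(np.arctan2(a[1],a[0])).round(1))
E
python3 -c "
from h import *
fit()"
```

```text
mark_slim [ 375.9 -336.4   47.4] 130 0.7
mark_coin [ 427.1 -336.5   47.6] 279 0.85
mark_stout [ 447.9 -250.6   47.5] 352 0.54
mark_block [ 404.2 -226.1   47.3] 306 0.69
test_button_top [ 469.4 -199.2   67.7] 152
C,yaw [ 400.6 -284.2] -14.5 [ 0.7 -0.5 -1.5 -0.  -0.1  0.1  0.9 -0.2 -0.2  0.6]
tab n 241 med [ 428.5 -291.7] world deg by pos -15.1 by axis -15.4
```

Call:
drive_tool(
  plan=[
    {"dp": [-0.001,0.0025,0.04],"yaw": 2},
    {"dp": [-0.001,0.0025,0.08],"yaw": 2},
    {"dp": [-0.001,0.0025,0.1],"yaw": 2},
    {"dp": [-0.001,0.0025,0.12],"yaw": 2},
    {"dp": [-0.001,0.0025,0.138],"yaw": 2},
    {"dp": [-0.001,0.0025,0.138],"yaw": 2},
    {"dp": [-0.001,0.0025,0.138],"yaw": 2},
  ],
)

```text
time_s: 4.65
tool_pos: [430.0, -292.5, 79.6]
ee_rot: [3.141, -0.001, -0.262]
contact_force: [-0.1, -0.4, 0.3]
grip_width: 29.9
finger_force: 0.0
```

```bash
python3 -c "
from h import *
s=observe();p=s['tool_pos'];C=np.array([400.6,-284.2]);d=p[:2]-C
print(p,np.degrees(s['ee_rot']),s['grip_width'],s['contact_force'],np.hypot(*d),np.degrees(np.arctan2(d[1],d[0])))
R=Ro.from_euler('xyz',s['ee_rot']).as_matrix()
for t in range(8,121,8):
    a=np.radians(-t);q=np.array([[np.cos(a),-np.sin(a)],[np.sin(a),np.cos(a)]])@d+C-p[:2]
    print(t,(R.T@np.r_[q,0]).round(1)/1000)
"
```

```text
[ 429.95720873 -292.54069456   79.59126752] [ 1.79965041e+02 -7.51495921e-02 -1.49930144e+01] 29.93519785887728 [-0.12687237 -0.36668675  0.28438658] 30.51905782047611 -15.860410887107497
8 [-0.0004  0.0042  0.    ]
16 [-0.0013  0.0084  0.    ]
24 [-0.0028  0.0124  0.    ]
32 [-0.0049  0.0161  0.    ]
40 [-0.0074  0.0195  0.    ]
48 [-0.0104  0.0225  0.    ]
56 [-0.0138  0.0251 -0.    ]
64 [-0.0176  0.0272 -0.    ]
72 [-0.0215  0.0287 -0.    ]
80 [-0.0257  0.0297 -0.    ]
88 [-0.0299  0.0301 -0.    ]
96 [-0.0342  0.0298 -0.    ]
104 [-0.0383  0.029  -0.    ]
112 [-0.0424  0.0277 -0.    ]
120 [-0.0462  0.0257 -0.    ]
```

Call:
drive_tool(
  plan=[
    {"dp": [0,0,0],"yaw": 0},
    {"dp": [0,0,0],"yaw": 0},
    {"dp": [0,0,0],"yaw": 0},
    {"dp": [-0.0004,0.0042,0],"yaw": 8},
    {"dp": [-0.0013,0.0084,0],"yaw": 16},
    {"dp": [-0.0028,0.0124,0],"yaw": 24},
    {"dp": [-0.0049,0.0161,0],"yaw": 32},
    {"dp": [-0.0074,0.0195,0],"yaw": 40},
    {"dp": [-0.0104,0.0225,0],"yaw": 48},
    {"dp": [-0.0138,0.0251,0],"yaw": 56},
    {"dp": [-0.0176,0.0272,0],"yaw": 64},
    {"dp": [-0.0215,0.0287,0],"yaw": 72},
    {"dp": [-0.0257,0.0297,0],"yaw": 80},
    {"dp": [-0.0299,0.0301,0],"yaw": 88},
    {"dp": [-0.0342,0.0298,0],"yaw": 96},
    {"dp": [-0.0342,0.0298,0],"yaw": 96},
    {"dp": [-0.0342,0.0298,0],"yaw": 96},
  ],
  jaw=0.82,
)

```text
time_s: 6.78
tool_pos: [388.8, -312.2, 78.6]
ee_rot: [-3.142, -0.0, -1.935]
contact_force: [-1.0, -0.2, -0.1]
grip_width: 15.5
finger_force: 0.0
```

```bash
python3 -c "
from h import *
look('h2',('side','scene'),('tab','aim','dial_centre'))
s=observe();f=grab_frame('wrist');cv2.imwrite('pics/h2w.png',f['image'][:,:,::-1])
a=cv2.imread('pics/h2_scene.png')[170:320,200:350];b=cv2.imread('pics/h2w.png')
cv2.imwrite('pics/h2c.png',np.hstack([cv2.resize(a,(384,384),interpolation=cv2.INTER_CUBIC),b[:,60:460]]))
d=s['tool_pos'][:2]-[400.6,-284.2];print(np.hypot(*d),np.degrees(np.arctan2(d[1],d[0])))
"
```

```text
[ 388.8 -312.2   78.6] [-180.    -0.  -110.8] 15.5 6.775 [-1.  -0.2 -0.1]
side tab [([427.9, -295.0, 71.7], 0.6), ([405.9, -223.4, 44.1], 0.57)]
side aim [([460.6, -299.3, 44.9], 0.84), ([452.1, -253.4, 43.9], 0.73)]
side dial_centre [([395.6, -284.9, 55.8], 0.63)]
scene tab [([427.3, -288.9, 72.0], 0.59)]
scene aim [([458.6, -297.2, 42.9], 0.88)]
scene dial_centre [([401.6, -283.1, 60.1], 0.6), ([400.3, -284.9, 4.1], 0.27)]
30.382182606311748 -113.0928257992655
```

View pics/h2c.png

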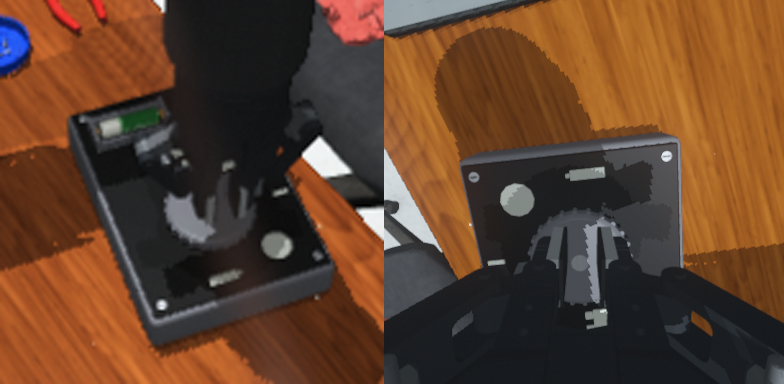

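The gripper hides most of the dial in the scene crop. In the wrist crop the hub is at (580,263), and I can't clearly see the fin between the fingertips. I'll check the depth.

```bash
python3 -c "
from h import *
s=observe();f=grab_frame('wrist')
P=pts(f,s,np.ones((384,512),bool));C=np.array([400.6,-284.2]);r=np.hypot(*(P[:,:2]-C).T)
k=(P[:,2]>62)&(r<48)
ang=np.degrees(np.arctan2(*(P[:,:2]-C).T[::-1]))
for lo in range(-180,180,15):
    m=k&(ang>=lo)&(ang<lo+15)
    if m.any(): print(lo,m.sum(),'z',np.percentile(P[m,2],[5,50,95]).round(),'r',np.percentile(r[m],[5,95]).round())
for q in ['tab']: 
  for e in silhouettes(q,'wrist')[:3]: v,u=np.nonzero(e['region']);print(q,e['confidence'],u.mean(),v.mean(),len(u))
im=f['image'][:,:,::-1][180:330,170:320];cv2.imwrite('pics/z2.png',cv2.resize(im,(600,600),interpolation=cv2.INTER_CUBIC))
"
```

```text
-180 1399 z [148. 156. 167.] r [39. 48.]
-165 715 z [148. 150. 151.] r [39. 48.]
-150 975 z [107. 142. 178.] r [41. 48.]
-135 2638 z [105. 141. 183.] r [27. 47.]
-120 2518 z [169. 179. 185.] r [41. 43.]
-105 2783 z [105. 143. 184.] r [27. 47.]
-90 1206 z [107. 143. 184.] r [41. 48.]
-75 790 z [147. 150. 151.] r [39. 48.]
-60 1764 z [148. 156. 168.] r [38. 48.]
-30 61 z [62. 67. 71.] r [38. 42.]
tab 0.71 253.90174496644295 251.83838926174496 3725
tab 0.32 255.67574100491362 208.37937866539863 25236
```

View pics/z2.png

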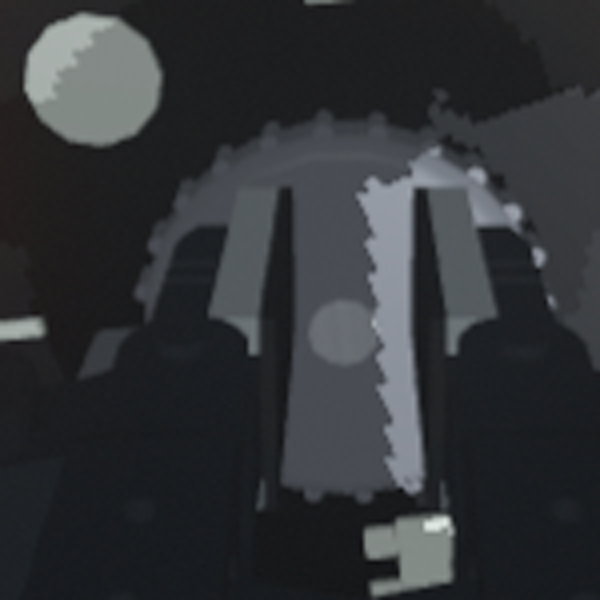

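The fin isn't between the fingers. Depth still shows it near its starting angle of about -15°. I'll find where the fingertips really are.

```bash
python3 -c "
from h import *
s=observe();f=grab_frame('wrist');print(s['tool_pos'],s['ee_rot'])
print(f['T_tool_cam'].round(2))
for u,v in [(232,230),(228,250),(284,230),(288,250),(238,240),(256,262),(255,220),(275,225),(245,240),(262,250),(190,200),(280,310)]:
    m=np.zeros((384,512),bool);m[v,u]=1;P=pts(f,s,m);print((u,v),f['z_map'][v,u],P.round(1))
print(f['z_map'][200:300:6,216:306:6].round().astype(int))
"
```

```text
[ 388.68479163 -312.13022896   78.48921434] [ 3.14148955e+00 -9.15910234e-05 -1.93715671e+00]
[[   0.     -0.96   -0.27   68.63]
 [   1.      0.     -0.     -0.27]
 [   0.     -0.27    0.96 -157.84]
 [   0.      0.      0.      1.  ]]
(232, 230) 145.36757 [[ 396.8 -327.2  101.5]]
(228, 250) 124.54362 [[ 396.6 -327.3  123. ]]
(284, 230) 144.78609 [[ 373.  -318.4  102. ]]
(288, 250) 124.65476 [[ 373.1 -318.3  122.9]]
(238, 240) 134.07408 [[ 393.3 -326.   113.1]]
(256, 262) 196.96036 [[ 400.8 -285.    59.3]]
(255, 220) 191.13847 [[ 391.  -312.3   57.2]]
(275, 225) 191.40186 [[ 380.1 -304.7   57.8]]
(245, 240) 195.32133 [[ 402.3 -301.4   56.9]]
(262, 250) 196.51157 [[ 394.3 -291.    57.5]]
(190, 200) 198.20195 [[ 427.9 -337.4   47.1]]
(280, 310) 220.64485 [[ 400.8 -235.6   47.5]]
[[201 199 199 201 200 199 199 200 200 200 200 201 199 200 199]
 [200 201 200 201 201 202 201 201 200 201 202 201 201 201 201]
 [202 202 202 203 202 196 192 195 191 203 197 202 203 202 201]
 [204 204 200 193 190 191 191 190 191 193 191 200 204 203 203]
 [205 196 193 192 192 191 192 192 191 192 191 193 193 204 205]
 [195 193 193 147 145 194 192 193 194 192 145 146 194 196 205]
 [195 194 139 138 138 193 195 194 193 193 138 138 138 193 206]
 [141 142 132 132 132 195 194 195 197 195 133 133 132 141 142]
 [135 135 126 127 131 196 196 197 196 196 126 125 126 135 136]
 [129 129 121 121 130 198 197 197 198 197 124 121 122 131 130]
 [111 115 116 117 131 198 197 196 199 199 123 117 118 115 110]
 [106 110 110 118 131 198 197 197 201 200 123 117 111 109 108]
 [106 107 106 117 130 200 200 201 201 202 124 115 106 105 106]
 [102 102 102 118 131 202 202 202 202 202 123 112 102 103 103]
 [  0  99  98 118 130 203 203 203 202 203 125 111 100  98  98]
 [ 87  87  87 118 131 205 204 204 204 204 123 112  87  87  87]
 [ 85  85  88 117 206 206 205 206 205 206 124 113  84  85  84]]
```

The depth map puts the fingertips at z≈98, about 20 mm behind the TCP at this opening. They passed over the fin, whose top is at 90, and touched nothing. I'll go back over the start angle at this height, then descend farther, watching the force.

Call:
drive_tool(
  plan=[
    {"dp": [-0.003,-0.004,-0.01],"yaw": -10},
    {"dp": [-0.006,-0.008,-0.01],"yaw": -20},
    {"dp": [-0.01,-0.012,-0.01],"yaw": -30},
    {"dp": [-0.014,-0.016,-0.01],"yaw": -40},
    {"dp": [-0.018,-0.02,-0.01],"yaw": -50},
    {"dp": [-0.022,-0.024,-0.01],"yaw": -60},
    {"dp": [-0.026,-0.027,-0.01],"yaw": -70},
    {"dp": [-0.03,-0.03,-0.01],"yaw": -80},
    {"dp": [-0.033,-0.031,-0.01],"yaw": -90},
    {"dp": [-0.033,-0.031,-0.01],"yaw": -96},
    {"dp": [-0.033,-0.031,-0.01],"yaw": -96},
    {"dp": [-0.033,-0.031,-0.01],"yaw": -96},
  ],
  jaw=0.75,
)

```text
time_s: 8.88
tool_pos: [429.4, -292.4, 88.5]
ee_rot: [3.142, 0.0, -0.264]
contact_force: [1.4, 0.2, -0.5]
grip_width: 20.8
finger_force: 0.0
```

```bash
python3 -c "
from h import *
s=observe();f=grab_frame('wrist');print(s['tool_pos'],np.degrees(s['ee_rot']),s['grip_width'],s['contact_force'])
P=pts(f,s,np.ones((384,512),bool));R=Ro.from_euler('xyz',s['ee_rot']).as_matrix()
T=(P-s['tool_pos'])@R
C=np.array([400.6,-284.2]);k=(P[:,2]>80)&(P[:,2]<93)&(np.hypot(*(P[:,:2]-C).T)<46)
print('fin in tool frame',k.sum(),T[k].min(0).round(1),T[k].max(0).round(1),np.median(T[k],0).round(1))
k=(P[:,2]>93)&(P[:,2]<125)&(abs(T[:,1])<25);print('fingers',k.sum(),np.percentile(T[k],[2,50,98],axis=0).round(1))
im=f['image'][:,:,::-1][150:330,150:360];cv2.imwrite('pics/z3.png',cv2.resize(im,(700,600),interpolation=cv2.INTER_CUBIC))
"
```

```text
[ 429.42013208 -292.43643488   88.46375674] [ 1.79996849e+02  9.08300138e-03 -1.51169788e+01] 20.797518562737466 [ 1.41589814  0.19116642 -0.47013419]
fin in tool frame 709 [-16.7  -4.4  -4.2] [13.   3.6  8.3] [ 0.7 -0.4 -1.7]
fingers 1044 [[ -9.2 -22.8 -36.3]
 [  7.4 -10.1 -28.6]
 [ 11.6  23.8 -16.6]]
```

View pics/z3.png

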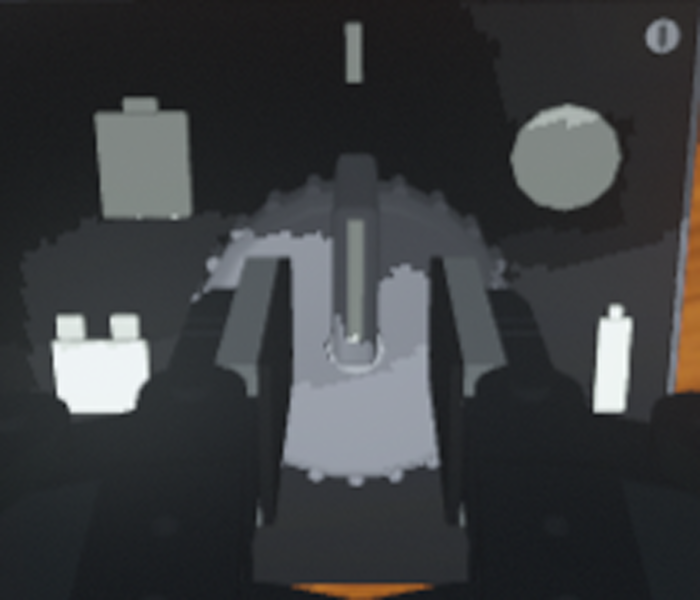

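The fin is centred between the pads, spanning y -4.4 to 3.6 in the tool frame. The tips are at z≈105, so I'll go down 35 mm.

Call:
drive_tool(
  plan=[
    {"dp": [0,0,0.008],"yaw": 0},
    {"dp": [0,0,0.016],"yaw": 0},
    {"dp": [0,0,0.022],"yaw": 0},
    {"dp": [0,0,0.028],"yaw": 0},
    {"dp": [0,0,0.032],"yaw": 0},
    {"dp": [0,0,0.035],"yaw": 0},
    {"dp": [0,0,0.035],"yaw": 0},
  ],
)

```text
time_s: 9.8
tool_pos: [429.4, -292.4, 53.3]
ee_rot: [3.142, 0.0, -0.262]
contact_force: [-0.9, -0.9, -0.2]
grip_width: 21.2
finger_force: 0.0
```

```bash
python3 -c "
from h import *
s=observe();f=grab_frame('wrist');print(s['tool_pos'],np.degrees(s['ee_rot']),s['grip_width'],s['contact_force'])
P=pts(f,s,np.ones((384,512),bool));R=Ro.from_euler('xyz',s['ee_rot']).as_matrix()
T=(P-s['tool_pos'])@R
k=(T[:,2]>-40)&(abs(abs(T[:,1])-14)<9)&(abs(T[:,0])<13)&(P[:,2]>59);print('fingers',k.sum(),np.percentile(P[k,2],[0,2,10,50]).round(1))
k=(abs(T[:,1])<6)&(P[:,2]>80)&(P[:,2]<93);print('fin',T[k].min(0).round(1),T[k].max(0).round(1))
"
```

```text
[ 429.3613954  -292.39727039   53.30913166] [ 1.79996508e+02  2.19607457e-02 -1.49993788e+01] 21.24517874714256 [-0.86527739 -0.89402713 -0.15214207]
fingers 1210 [59.2 70.2 74.4 83.8]
fin [-17.4  -4.4 -39. ] [ 13.2   3.6 -26.8]
```

Call:
drive_tool(
  plan=[
    {"dp": [0,0,0],"yaw": 0},
    {"dp": [0,0,0],"yaw": 0},
    {"dp": [-0.0004,0.0042,0],"yaw": 8},
    {"dp": [-0.0013,0.0084,0],"yaw": 16},
    {"dp": [-0.0028,0.0124,0],"yaw": 24},
    {"dp": [-0.0049,0.0161,0],"yaw": 32},
    {"dp": [-0.0074,0.0195,0],"yaw": 40},
    {"dp": [-0.0104,0.0225,0],"yaw": 48},
    {"dp": [-0.0138,0.0251,0],"yaw": 56},
    {"dp": [-0.0176,0.0272,0],"yaw": 64},
    {"dp": [-0.0215,0.0287,0],"yaw": 72},
    {"dp": [-0.0257,0.0297,0],"yaw": 80},
    {"dp": [-0.0299,0.0301,0],"yaw": 88},
    {"dp": [-0.0342,0.0298,0],"yaw": 96},
    {"dp": [-0.0342,0.0298,0],"yaw": 96},
    {"dp": [-0.0342,0.0298,0],"yaw": 96},
  ],
  jaw=0.82,
)

```text
time_s: 11.85
tool_pos: [388.7, -312.5, 53.6]
ee_rot: [3.142, -0.0, -1.935]
contact_force: [-0.4, 0.4, -1.0]
grip_width: 15.4
finger_force: 0.1
```

```bash
cat >>h.py <<'E'
def fin():
    s=observe();f=grab_frame('wrist');print(s['tool_pos'].round(1),np.degrees(s['ee_rot']).round(1),s['grip_width'],s['contact_force'].round(1),s['time_s'])
    P=pts(f,s,np.ones((384,512),bool));R=Ro.from_euler('xyz',s['ee_rot']).as_matrix();T=(P-s['tool_pos'])@R;C=np.array([400.6,-284.2])
    k=(abs(P[:,2]-90)<3)&(np.hypot(*(P[:,:2]-C).T)<46)&(abs(T[:,1])<s['grip_width']/2-.5)&(T[:,0]<20)
    Q=P[k][:,:2];print('fin',len(Q),T[k].min(0).round(1),T[k].max(0).round(1));v=np.median(Q,0)-C;a=np.linalg.svd(Q-Q.mean(0))[2][0] if len(Q)<3000 else v;a=a*np.sign(a@v)
    print('world deg by pos',np.degrees(np.arctan2(v[1],v[0])).round(1),'axis',np.degrees(np.arctan2(a[1],a[0])).round(1))
E
python3 -c "
from h import *
fin()"
```

```text
[ 388.7 -312.5   53.6] [ 180.    -0.  -110.8] 15.385187852015024 [-0.4  0.4 -1. ] 11.85
fin 995 [-19.2  -7.2 -39.1] [ 11.3   7.2 -33.5]
world deg by pos -106.8 axis -108.4
```

Call:
drive_tool(
  plan=[
    {"dp": [-0.0002,0.002,0],"yaw": 4},
    {"dp": [-0.0004,0.004,0],"yaw": 8},
    {"dp": [-0.0004,0.004,0],"yaw": 8},
    {"dp": [-0.0004,0.004,0],"yaw": 8},
  ],
)

```text
time_s: 12.4
tool_pos: [385.3, -310.6, 53.6]
ee_rot: [-3.141, -0.0, -2.075]
contact_force: [1.3, -0.5, 0.3]
grip_width: 15.4
finger_force: 0.5
```

```bash
python3 -c "
from h import *
fin()"
```

```text
[ 385.3 -310.6   53.6] [-180.    -0.  -118.9] 15.443290489995743 [ 1.3 -0.5  0.3] 12.4
fin 1006 [-18.7  -7.2 -39.1] [ 11.6   7.2 -33.5]
world deg by pos -114.3 axis -116.2
```

Call:
drive_tool(
  plan=[
    {"dp": [0,0,0],"yaw": 0},
    {"dp": [0,0,0],"yaw": 0},
    {"dp": [0,0,-0.01],"yaw": 0},
    {"dp": [0,0,-0.03],"yaw": 0},
    {"dp": [0,0,-0.06],"yaw": 0},
    {"dp": [0,0,-0.1],"yaw": 0},
    {"dp": [0,0,-0.14],"yaw": 0},
    {"dp": [0,0,-0.16],"yaw": 0},
    {"dp": [0,0,-0.16],"yaw": 0},
    {"dp": [0,0,-0.16],"yaw": 0},
  ],
  jaw=0.75,
)

```text
time_s: 13.7
tool_pos: [384.9, -310.3, 212.7]
ee_rot: [3.14, 0.0, -2.077]
contact_force: [0.2, 0.1, -0.4]
grip_width: 21.6
finger_force: 0.0
```

```bash
python3 -c "
from h import *
fit()
look('h5',('wrist','side'),('aim','mark_slim','test_button_top'))"
```

```text
mark_slim [ 376.1 -336.7   47.5] 138 0.65
mark_coin [ 426.8 -336.7   47.6] 328 0.88
mark_block [ 410.  -230.3   47.5] 157 0.59
test_button_top [ 469.2 -198.7   67.8] 105
C,yaw [ 401.6 -284.7] -14.8 [ 1.2 -0.7 -0.5 -0.4 -3.5  3.4  1.4 -0.7]
tab n 253 med [ 389.7 -310.3] world deg by pos -115.1 by axis -115.4
[ 384.9 -310.5  213. ] [ 179.9   -0.  -119. ] 21.1 14.0 [ 0.3  1.1 -0. ]
wrist aim [([377.4, -335.4, 43.0], 0.72)]
wrist mark_slim [([377.3, -337.1, 40.7], 0.63)]
wrist test_button_top [([471.8, -203.9, 66.0], 0.63), ([377.3, -338.7, 41.0], 0.26)]
side aim [([376.8, -334.7, 46.6], 0.67)]
side mark_slim []
side test_button_top [([399.2, -284.6, 55.8], 0.71), ([470.1, -198.6, 67.7], 0.61)]
```

View pics/h5_wrist.png

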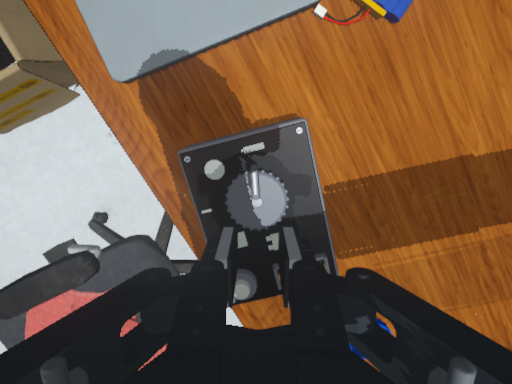

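The tab at (255,185) points squarely at the slim bar at (254,147), and the aim is about 1 mm off. Next I shut the jaws and hover over the button at (469.3,-199).

Call:
drive_tool(
  plan=[
    {"dp": [-0.04,-0.006,0],"yaw": 0},
    {"dp": [-0.08,-0.012,0],"yaw": 0},
    {"dp": [-0.12,-0.018,0],"yaw": 0},
    {"dp": [-0.138,-0.02,0],"yaw": 0},
    {"dp": [-0.138,-0.02,0.03],"yaw": 0},
    {"dp": [-0.138,-0.02,0.06],"yaw": 0},
    {"dp": [-0.138,-0.02,0.09],"yaw": 0},
    {"dp": [-0.138,-0.02,0.103],"yaw": 0},
    {"dp": [-0.138,-0.02,0.103],"yaw": 0},
    {"dp": [-0.138,-0.02,0.103],"yaw": 0},
  ],
  jaw=1.0,
)

```text
time_s: 15.65
tool_pos: [470.2, -199.9, 112.1]
ee_rot: [-3.14, 0.0, -2.077]
contact_force: [0.2, -0.7, -0.0]
grip_width: -0.3
finger_force: 0.0
```

```bash
python3 -c "
from h import *
s=observe();f=grab_frame('wrist');print(s['tool_pos'],s['grip_width'],s['contact_force'])
P=pts(f,s,np.ones((384,512),bool));R=Ro.from_euler('xyz',s['ee_rot']).as_matrix();T=(P-s['tool_pos'])@R
k=(abs(T[:,1])<16)&(abs(T[:,0])<14)&(P[:,2]>80);print('fingers z',k.sum(),np.percentile(P[k,2],[0,2,10]).round(1),'x',np.percentile(T[k,0],[2,98]).round(1))
k=(abs(P[:,2]-67.5)<1.5)&(np.hypot(*(P[:,:2]-[469,-199]).T)<15);print('button seen',k.sum(),P[k].min(0).round(1) if k.any() else '',P[k].max(0).round(1) if k.any() else '')
cv2.imwrite('pics/h6.png',f['image'][:,:,::-1])
"
```

```text
[ 470.16666164 -199.91853909  112.05509837] -0.2771507196188269 [ 0.21497018 -0.69030353 -0.02567709]
fingers z 7734 [130.1 136.2 148.4] x [-7.1 13.5]
button seen 582 [ 460.2 -209.4   66. ] [ 480.4 -189.1   69. ]
```

View pics/h6.png

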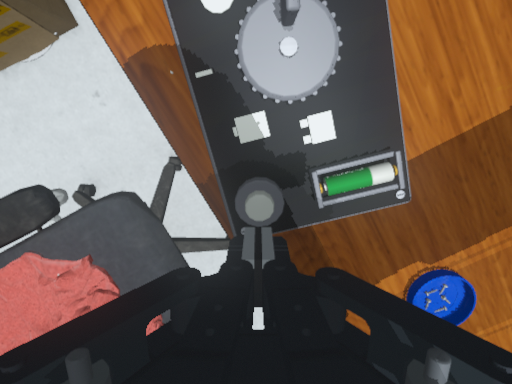

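The shut fingertips at (258,232) are at z≈130, directly above the button at (260,203), whose top is at 68. I'll descend in stages.

Call:
drive_tool(
  plan=[
    {"dp": [0,0,0.025],"yaw": 0},
    {"dp": [0,0,0.045],"yaw": 0},
    {"dp": [0,0,0.055],"yaw": 0},
    {"dp": [0,0,0.06],"yaw": 0},
    {"dp": [0,0,0.062],"yaw": 0},
    {"dp": [0,0,0.064],"yaw": 0},
    {"dp": [0,0,0.064],"yaw": 0},
    {"dp": [0,0,0.064],"yaw": 0},
  ],
)

```text
time_s: 16.7
tool_pos: [469.8, -199.7, 47.1]
ee_rot: [-3.141, 0.0, -2.077]
contact_force: [-0.2, 0.1, 3.0]
grip_width: -0.3
finger_force: 1.7
```

Call:
drive_tool(
  plan=[
    {"dp": [0,0,0.001],"yaw": 0},
    {"dp": [0,0,0.002],"yaw": 0},
    {"dp": [0,0,0.003],"yaw": 0},
    {"dp": [0,0,0.003],"yaw": 0},
  ],
)

```text
time_s: 17.2
tool_pos: [470.0, -199.8, 46.1]
ee_rot: [-3.14, -0.0, -2.076]
contact_force: [-7.9, 4.4, 15.9]
grip_width: 0.0
finger_force: 8.0
```

The 16 N reading means the button has reached its stop. I'll lift off now.

Call:
drive_tool(
  plan=[
    {"dp": [0,0,0],"yaw": 0},
    {"dp": [0,0,-0.006],"yaw": 0},
    {"dp": [0,0,-0.02],"yaw": 0},
    {"dp": [0,0,-0.06],"yaw": 0},
    {"dp": [0,0,-0.11],"yaw": 0},
    {"dp": [0,0,-0.16],"yaw": 0},
    {"dp": [0,0,-0.16],"yaw": 0},
    {"dp": [0,0,-0.16],"yaw": 0},
  ],
)

```text
time_s: 18.2
tool_pos: [469.5, -199.3, 203.0]
ee_rot: [3.141, 0.0, -2.077]
contact_force: [-0.2, -0.7, -1.3]
grip_width: -0.2
finger_force: 0.0
```

```bash
python3 -c "
from h import *
fit()
print(observe()['contact_force'])
look('h7',('side','wrist'),('aim','mark_slim','cell'))"
```

```text
mark_slim [455.9  53.1   8.4] 192 0.58
mark_coin [ 426.8 -336.7   47.6] 503 0.84
mark_stout [ 448.9 -250.9   47.5] 435 0.63
mark_block [ 405.5 -225.9   47.5] 433 0.98
test_button_top [ 471.1 -199.5   67.8] 158
C,yaw [ 401.6 -284.3] -14.7 [-0.5 -0.   0.1  0.1  0.9 -0.6 -0.5  0.5]
tab n 428 med [ 391.1 -308.4] world deg by pos -113.6 by axis -114.9
[ 0.071957   -0.25948059 -0.23510694]
[ 469.2 -199.5  202.7] [ 179.9   -0.  -119. ] -0.2 18.5 [ 0.1 -0.3 -0.2]
side aim [([378.3, -332.5, 47.3], 0.78), ([399.6, -283.7, 55.8], 0.36)]
side mark_slim []
side cell [([398.5, -178.3, 49.5], 0.53), ([389.3, -312.3, 73.2], 0.45)]
wrist aim [([428.3, -342.0, 45.3], 0.42)]
wrist mark_slim [([375.8, -337.0, 43.0], 0.73)]
wrist cell [([400.1, -179.4, 43.7], 0.61)]
```

The tab is still on the mark (-114.9° against a target of -114.7°), the button is back up at 67.8, and the arm is clear of everything.

```bash
python3 -c "
from rig import *
print(hand_in())"
```

```text
the job is handed in; nothing more can be done
None
```

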